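# Nudge the dish carrier onto its locating pins

### The arm

A 7-joint arm with a two-finger parallel gripper is mounted at the origin on a cart in front of the work surface, level with it; the furniture and walls round the work are solid. World frame = base frame: x ahead of the robot, y to its left, z up, the work surface at z = 0. Lengths are in m, angles in rad, forces in N, time in s.
With the tool pointing down it reaches from about 0.425 to 0.925 m from the base axis. Payload 6.8 kg.
Tool frame: the origin (TCP) lies midway between the tips of the shut fingers; the grasp point (between the pads) lies 19 mm behind it (env.grip_point_offset is the distance from the TCP to the grasp point, in m); x points along the fingers, y is the direction in which the jaws open and shut, and the axes are right-handed (so a half turn about x gives the same grasp; the last joint's range is limited). The gripper opens to 88 mm and grips with 3 to 60 N. Pads are 20 mm wide; open, the fingers measure 115 mm over their backs; the gripper's body (75 mm by 178 mm) begins 61 mm behind the grasp point.
Start: joints at [-1.265, 0.477, 0.022, 1.555, -0.011, 1.109, -0.083], TCP at [0.271, 0.618, 0.223] pointing down, gripper open.
Joint ranges: [-2.96, 2.96], [-0.34, 2.1], [-1.41, 1.46], [0.24, 2.44], [-1.37, 4.51], [0.17, 1.92], [-2.96, 2.96]. Speed limits (rad/s): [2.39, 2.39, 3.14, 3.14, 3.14, 3.14, 3.14].

### API

Orientations are given as a unit quaternion [x, y, z, w].
In Python, from cell import env gives the robot as it stands. The module is installed in compiled form; this text tells all that it offers.
- The arm moves only by the tool apply_moves, never from a script. Its arguments are lists of equal length, an entry for each row: "gripper": the opening, from 0 (shut) to 1 (fully open); "offset": the shift along the tool's x, y, z in cm, a list of three; "rotation": the turn, a rotation vector about the tool's x, y, z in rad, a list of three. A call has 1 to 10 rows; each row shifts and turns the commanded pose from where the row before left it, along the tool's axes as they then stand; what a row does not reach is not made up. A row lasts 1/10 s, in which the tool goes at most 50 mm and 8.59 degrees, less where a joint would pass 70% of its speed; a pose out of reach is approached as far as the arm can. A call with a gripper value outside its range is refused whole. The fingers move at their own pace and stop on an object; "force" is the grip in N (left out, the last holds). Time passes only in rows, so rows that do not move let the fingers close. It gives the time, the measured TCP pose, the force and the opening at its end, in the units of the state.
- env.sense(): the state, without advancing time (a new reading comes with each control period).
- env.snapshot(name): name is "scene" or "top"; returns the picture (480x640x3 uint8, blue, green, red); there is no depth.
- env.camera_params(name): a dict with "fx", "fy", "cx", "cy" (pixels), "R" (3x3) and "t" (3): a world point X has camera coordinates R X + t. Camera axes: x right, y down, z forward; pixel columns grow to the right and rows downward; lengths in m; the calibration is good to about 2 mm. A picture is of the moment at which its call begins. camera_params takes no time and is no camera call.
- env.job_done(): hands the job in, once; it reports no verdict.
The state is a dict: "t": time; "joint_positions": joint angles; "qvel": joint speeds; "joint_efforts": joint torques, N m; "tcp_pos": TCP position; "eef_rot": TCP orientation; "contact_force": force on the tool from outside, world axes, zero at the start; "ft_torque": the same for the moment, N m; "grip_width": finger opening in m.
Only numpy, scipy, OpenCV 4.12 (cv2) and the standard library are available. Lean on these libraries where they do the work, as an engineer would, in place of code of your own. Each camera call takes 0.05 s, during which the arm holds its last target.

### The job

The dish carrier plate is riding up crookedly on the two locating pins of its stage. Nudge it sideways with the fingertips, without picking it up, until both of its holes drop over the pins and it lies flat and fully down on the stage, then leave it. Do not knock the petri dish, the vial or the tape roll standing around.

Things in the scene. Friction and masses are not known exactly. Their poses are not given: they have to be found in the camera images.
- stage: dark steel base, fixed, 150 x 172 mm (x -93 to +57, y -86 to +86 mm from its origin); its flat top, the deck, is 22 mm above the worktop. Two steel pins on the deck at x = 0, y = +58 and -58 mm: 10 mm thick, 8 mm tall, straight for 3 mm, then round-nosed (hemisphere). Origin on the worktop midway between the pins; z up, x points away from the robot (within 0.3 rad).
- seat (a point): point on the deck midway between the pins, 22 mm above the worktop, axes as the stage: the seated carrier's origin lies here and its axes match. At the start the carrier lies 16 to 30 mm from here towards -x, up to 11 mm off in y and up to 0.14 rad askew. Friction alone holds it; two fingertips side by side pushing its near edge turn it square to them.
- pin_left (a point): tip of the pin at the stage's +y side, 8 mm above the deck
- pin_right (a point): tip of the pin at the stage's -y side, 8 mm above the deck
- carrier: loose aluminium plate, 90 (x) x 150 (y) x 8 mm, about 0.25 kg, with a ring (82 mm across, 9 mm high) on top in the middle and two 14 mm through holes at x = 0, y = +58 and -58 mm. Origin: centre of its underside; z up. At the start it rests on the pin tips and its near (-x) edge rests on the deck, sloping about 0.1 rad.
- hole_left (a point): centre of the carrier's +y hole at its underside; belongs over pin_left
- hole_right (a point): centre of the carrier's -y hole at its underside; belongs over pin_right
- petri_dish: loose covered dish, 70 mm across, 15 mm high; origin at the centre of its underside; leave alone
- vial: loose upright glass vial with white cap, 27 mm across, 61 mm high; origin at the centre of its underside; leave alone
- tape_roll: loose roll of tape, about 72 mm across, 20 mm high; origin at the centre of its underside; leave alone
Not all that is in view belongs to the job. Of the things shaped like the carrier, the aluminium one is meant.

How it is judged:
At the end, for the whole second after the job is handed in: Both pins stand in their holes (hole and pin centres within 4.5 mm in plan), the underside at both holes is within 1.8 mm of the deck, the plate is level with the deck to 0.035 rad (2 degrees) and at rest (horizontal distance between hole_left and pin_left below 0.0045 m and horizontal distance between hole_right and pin_right below 0.0045 m and z of each of hole_left, hole_right in the frame of seat below 0.0018 m and angle between the z axis of carrier and the z axis of stage, either way round below 0.035 rad and linear speed of carrier below 0.02 m/s); the robot touches nothing.
It fails at once if the carrier is picked up: its middle rises more than 14 mm above the deck, or the fingers carry it clear of the pins (middle above 9 mm and no contact with the stage) (z of carrier in the frame of seat above 0.014 m or (z of carrier in the frame of seat above 0.009 m and contact force between the fingers and carrier above 0.05 N and contact force between carrier and stage below 0.05 N)).
It fails at once if the carrier is tipped more than 0.5 rad (angle between carrier's own z axis and vertical above 0.5 rad).
It fails at once if the petri dish, vial or tape roll is knocked (moved more than 15 mm) (distance of any of petri_dish, vial, tape_roll from where it was at the start of the episode above 0.015 m).
It also fails if it takes over 54 s, if anything falls off the work surface, if the arm or the gripper's body presses on something with over 40 N, if the wrist force passes 120 N, or if a joint passes its speed limit or range.

## Working session

There is one attempt and no reset: what is moved stays moved. The work goes in short steps, Python scripts to look and compute and a tool call to move; the robot and the scene stay as the last step left them, time stands still between calls to the robot, and variables do not carry over. Pictures are saved under pics/ and viewed, and the job is handed in when it is done.

Besides the shell and the picture viewer there is one more tool, called after "Emit:" in YAML: its name, and indented under it one key for each argument. apply_moves: Moves the arm, as the interface text tells. Its arguments: {"type":"object","properties":{"gripper":{"type":"array","items":{"type":"number"}},"offset":{"type":"array","items":{"type":"array","items":{"type":"number"}}},"rotation":{"type":"array","items":{"type":"array","items":{"type":"number"}}},"force":{"type":"number"}},"required":["gripper","offset","rotation"]}

```bash
mkdir -p pics; python3 - <<'E'
from cell import env
import cv2
s=env.sense();print(s)
for n in("scene","top"):
    cv2.imwrite(f"pics/{n}0.png",env.snapshot(n));print(n,env.camera_params(n))
print(env.grip_point_offset)
E
```

```text
{'t': 0.0, 'joint_positions': array([-1.26509036,  0.47781046,  0.02235897,  1.55642322, -0.01145546,
        1.10927534, -0.083101  ]), 'qvel': array([ 1.80972096e-03,  4.19115493e-04,  7.33013953e-04, -4.26728151e-04,
       -1.08347805e-03,  8.43127880e-05, -3.87420369e-04]), 'joint_efforts': array([-8.85631998e-04, -5.82847774e+01,  1.53464075e+00, -2.72613609e+01,
       -5.42412337e-02,  1.68117491e-02,  1.52629873e-04]), 'tcp_pos': array([0.27121674, 0.61747737, 0.22168707]), 'eef_rot': array([ 0.14462392,  0.69209339, -0.14588137,  0.69196046]), 'contact_force': array([ 0.26228832, -0.08341803, -0.11077928]), 'ft_torque': array([0.03848864, 0.01275165, 0.03560714]), 'grip_width': 0.08763616836882375}
scene {'fx': 509.86404358487346, 'fy': 509.86404358487346, 'cx': 320.8072862055119, 'cy': 229.91351998628204, 'R': array([[ 0.77125573, -0.63639768, -0.01275079],
       [-0.28274924, -0.32458167, -0.90260712],
       [ 0.57027841,  0.69974619, -0.43027644]]), 't': array([-0.22669324,  0.3026005 ,  0.80853784])}
top {'fx': 541.0127106320292, 'fy': 541.0127106320292, 'cx': 318.41160839092726, 'cy': 255.89833666627433, 'R': array([[-0.01018292, -0.99970709,  0.02195554],
       [-0.99790288,  0.00875603, -0.06413404],
       [ 0.06392301, -0.02256257, -0.99769974]]), 't': array([0.27645411, 0.5195368 , 1.17221445])}
0.0187
```

View pics/scene0.png

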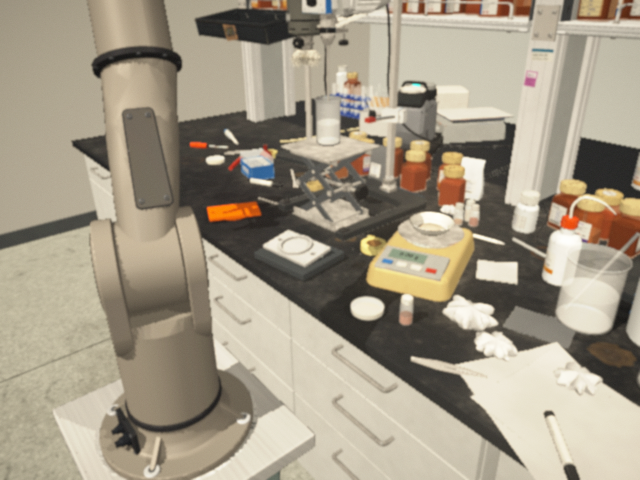

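View pics/top0.png

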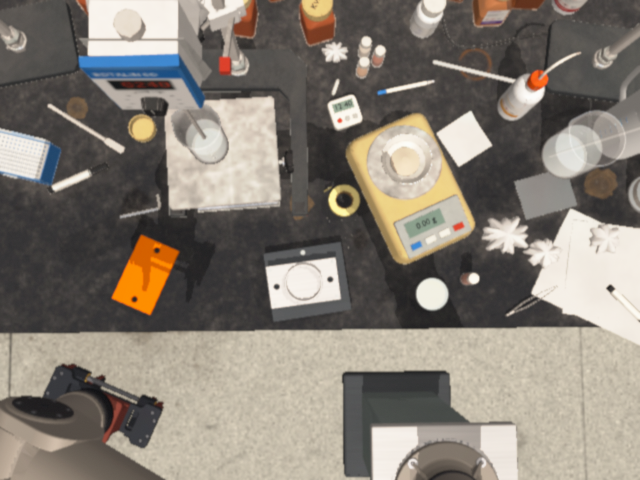

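The top view shows the aluminium plate on the dark stage at about (304,282). An orange plate of the same shape lies at (146,275); it is the decoy, because it is neither aluminium nor on a stage. The dish is at (432,294), the vial at (470,279) and the tape roll at (344,200). Next I'll enlarge the plate in both views.

```bash
python3 - <<'E'
import cv2,numpy as np
a=cv2.imread("pics/top0.png")[235:330,250:365]
b=cv2.imread("pics/scene0.png")[215:285,245:355]
cv2.imwrite("pics/c_top.png",cv2.resize(a,None,fx=6,fy=6,interpolation=cv2.INTER_CUBIC))
cv2.imwrite("pics/c_scene.png",cv2.resize(b,None,fx=6,fy=6,interpolation=cv2.INTER_CUBIC))
E
```

```text
(no output)
```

View pics/c_top.png

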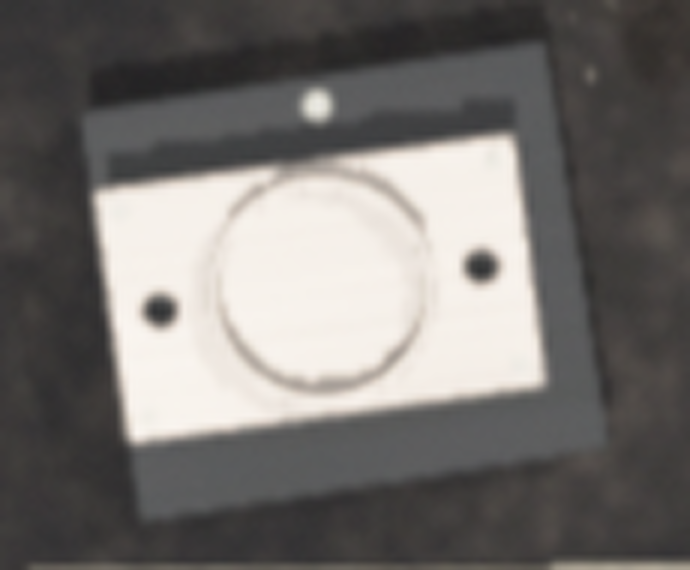

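View pics/c_scene.png

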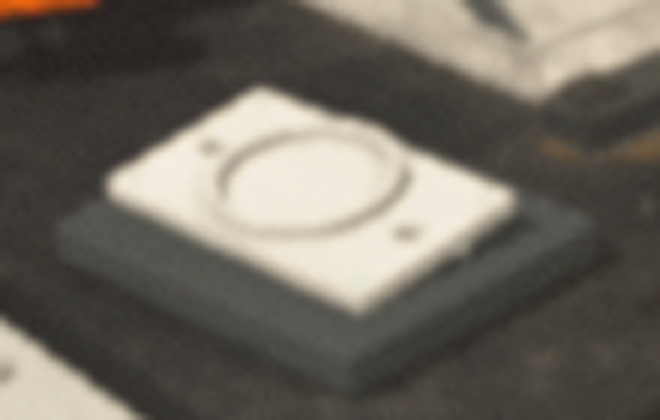

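```bash
cat > h.py <<'E'
import cv2,numpy as np
from cell import env
def ray(n,uv,z):
    c=env.camera_params(n);R=np.array(c["R"]);t=np.array(c["t"])
    uv=np.atleast_2d(uv).astype(float)
    d=np.c_[(uv[:,0]-c["cx"])/c["fx"],(uv[:,1]-c["cy"])/c["fy"],np.ones(len(uv))]@R
    o=-R.T@t
    return o+d*((z-o[2])/d[:,2])[:,None]
def tri(uv1,uv2):
    # scene, top
    P=[]
    for n in("scene","top"):
        c=env.camera_params(n);K=np.array([[c["fx"],0,c["cx"]],[0,c["fy"],c["cy"]],[0,0,1]])
        P.append(K@np.c_[c["R"],c["t"]])
    X=cv2.triangulatePoints(P[0],P[1],np.float64(uv1).reshape(2,1),np.float64(uv2).reshape(2,1)).ravel()
    return X[:3]/X[3]
def quad(mask):
    cs,_=cv2.findContours(mask,cv2.RETR_EXTERNAL,cv2.CHAIN_APPROX_NONE)
    c=max(cs,key=cv2.contourArea);c=cv2.convexHull(c)
    r=cv2.minAreaRect(c)
    return r,c
E
python3 - <<'E'
from h import *
im=cv2.imread("pics/top0.png");x0,y0,S=250,235,8
a=cv2.resize(im[y0:330,x0:365],None,fx=S,fy=S,interpolation=cv2.INTER_CUBIC)
g=cv2.cvtColor(a,cv2.COLOR_BGR2GRAY)
hsv=cv2.cvtColor(a,cv2.COLOR_BGR2HSV)
print([a[y,x].tolist() for x,y in((130*8//6,170*8//6),(570*8//6,420*8//6),(300*8//6,130*8//6),(60*8//6,300*8//6),(300*8//6,60*8//6))])
def px(p): return (np.asarray(p,float)+0.5)/S-0.5+[x0,y0]
w=(g>160).astype(np.uint8)
r,c=quad(w);print("plate",r)
bp=cv2.boxPoints(r);print(px(bp).round(2).tolist())
print(ray("top",px(bp),.035).round(4).tolist())
m=((g>72)).astype(np.uint8); m=cv2.morphologyEx(m,cv2.MORPH_OPEN,np.ones((9,9)))
m[520*8//6+40:]=0
r2,c2=quad(m);print("stage",r2);bs=cv2.boxPoints(r2)
ap=cv2.approxPolyDP(c2,20,True)[:,0];print(px(ap).round(2).tolist());W=ray("top",px(ap),.022);print(W.round(4).tolist())
# holes: dark blobs in plate
inner=np.zeros_like(g);cv2.fillPoly(inner,[np.int32(bp)],1);inner=cv2.erode(inner,np.ones((25,25)))
d=((g<130)&(inner>0)).astype(np.uint8)
n,l,st,ce=cv2.connectedComponentsWithStats(d)
for i in range(1,n):
    if st[i,4]>300: print("hole?",st[i].tolist(),px(ce[i]).round(2),ray("top",px(ce[i]),.036).round(4))
v=a.copy();cv2.drawContours(v,[np.int32(bs)],0,(0,255,0),1);cv2.drawContours(v,[ap],0,(0,0,255),1);cv2.drawContours(v,[np.int32(bp)],0,(255,0,0),1)
cv2.imwrite("pics/fit.png",cv2.resize(v,(800,660))[:600])
for nm,z,uv in(("dish",.015,(432,294)),("vial",.061,(473,279)),("tape",.02,(344,200))):print(nm,ray("top",uv,z).round(3))
E
```

```text
[[65, 64, 63], [95, 94, 94], [72, 70, 71], [52, 52, 54], [44, 45, 48]]
plate ((427.493408203125, 384.7823791503906), (342.89129638671875, 566.8527221679688), 82.22409057617188)
[[265.0, 266.22], [335.2, 256.63], [341.0, 299.1], [270.8, 308.69]]
[[0.4996, 0.3868, 0.035], [0.5189, 0.2358, 0.035], [0.4276, 0.2245, 0.035], [0.4087, 0.3748, 0.035]]
stage ((505.60540771484375, 380.7763671875), (577.5562744140625, 746.6716918945312), 81.55247497558594)
[[339.81, 242.06], [362.06, 296.44], [349.56, 313.19], [273.44, 320.94], [263.44, 253.81]]
[[0.5514, 0.2247, 0.022], [0.4326, 0.1779, 0.022], [0.3968, 0.2055, 0.022], [0.382, 0.3701, 0.022], [0.5272, 0.3911, 0.022]]
hole? [622, 338, 39, 36, 1120] [329.73 278.98] [[0.4709 0.2482 0.036 ]]
hole? [194, 396, 40, 37, 1134] [276.23 286.3 ] [[0.4563 0.3629 0.036 ]]
dish [[0.436 0.024 0.015]]
vial [[ 0.467 -0.053  0.061]]
tape [[0.644 0.214 0.02 ]]
```

View pics/fit.png

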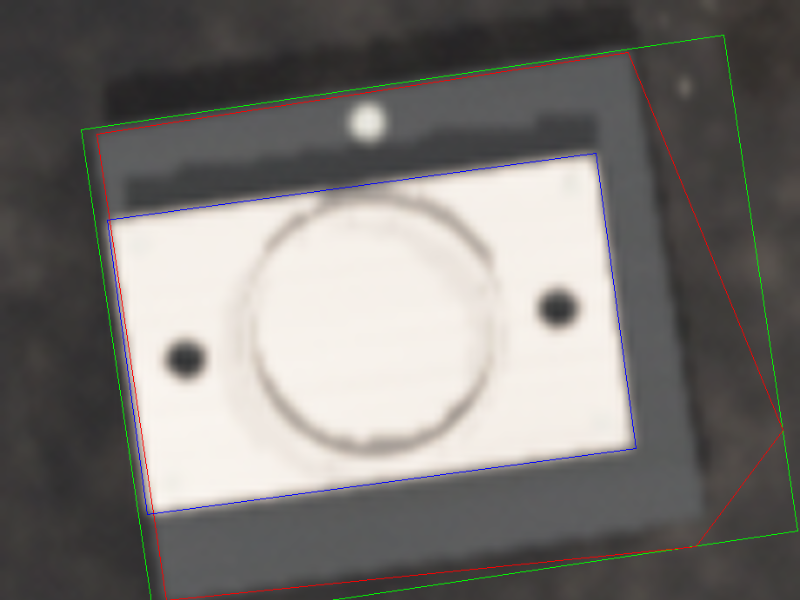

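```bash
cat >> h.py <<'E'
def edge(g,p,q,half=4,n=60,lo=.08,hi=.92):
    """subpixel edge line near segment p-q in image g: strongest gradient along normal"""
    from scipy.ndimage import map_coordinates
    p,q=np.float64(p),np.float64(q);d=(q-p)/np.linalg.norm(q-p);nn=np.array([-d[1],d[0]])
    s=np.arange(-half,half+.01,.1);pts=[]
    for f in np.linspace(lo,hi,n):
        c=p+f*(q-p);X=c+s[:,None]*nn
        v=map_coordinates(g,[X[:,1],X[:,0]],order=1)
        v=cv2.GaussianBlur(v.reshape(1,-1),(0,0),4).ravel()
        k=np.argmax(abs(np.gradient(v)));
        if 2<k<len(s)-3: pts.append(X[k])
    pts=np.float32(pts)
    l=cv2.fitLine(pts,cv2.DIST_HUBER,0,.01,.01).ravel()
    res=np.abs((pts-l[2:])@[-l[1],l[0]])
    return l,np.median(res),len(pts)
def isect(a,b):
    t=np.linalg.solve(np.c_[a[:2],-b[:2]],b[2:]-a[2:]);return a[2:]+t[0]*a[:2]
E
python3 - <<'E'
from h import *
im=cv2.imread("pics/top0.png");g=cv2.cvtColor(im,cv2.COLOR_BGR2GRAY).astype(float)
f=np.array([[82,115],[545,42],[607,440],[140,520]])/6+[250,235]-.4
L=[]
for i in range(4):
    l,r,n=edge(g,f[i],f[(i+1)%4],half=3);L.append(l);print(l.round(3),r.round(2),n)
C=np.array([isect(L[i-1],L[i]) for i in range(4)]);print(C.round(2))
W=ray("top",C,.022)[:,:2];print(W.round(4))  # TL TR BR BL
print("sizes",[np.linalg.norm(W[i]-W[(i+1)%4]).round(4) for i in range(4)])
ux=((W[0]+W[1])-(W[2]+W[3]));ux/=np.linalg.norm(ux);uy=W[0]+W[3]-W[1]-W[2];yaw2=np.arctan2(uy[1],uy[0])-np.pi/2
yaw=np.arctan2(ux[1],ux[0]);print("yaw",yaw,yaw2);yaw=(yaw+yaw2)/2
cen=W.mean(0);R=np.array([[np.cos(yaw),-np.sin(yaw)],[np.sin(yaw),np.cos(yaw)]])
O=cen-R@[-.018,0];print("origin",O)
h=np.array([[.4563,.3629],[.4709,.2482]])
print("holes in stage",((h-O)@R).round(4))
np.savez("stage.npz",O=O,yaw=yaw)
# scene check
f=np.array([[-.093,-.086],[.057,-.086],[.057,.086],[-.093,.086]])
c=env.camera_params("scene");K=np.array([[c["fx"],0,c["cx"]],[0,c["fy"],c["cy"]],[0,0,1]])
P=np.c_[(R@f.T).T+O,np.full(4,.022)]@np.array(c["R"]).T+c["t"];p=P@K.T;print("scene px",(p[:,:2]/p[:,2:]).round(1).tolist())
# hole heights by two views (crop px of scene)
for s,t in(((245+210/6,215+147/6),(276.23,286.3)),((245+406/6,215+232/6),(329.73,278.98))):print("tri",tri(np.array(s)-.4,t).round(4))
E
```

```text
[ 9.89000e-01 -1.50000e-01  3.00458e+02  2.47427e+02] 0.14 60
[1.57000e-01 9.88000e-01 3.45815e+02 2.77055e+02] 0.11 60
[ 9.87000e-01 -1.59000e-01  3.11978e+02  3.15349e+02] 0.08 60
[1.45000e-01 9.89000e-01 2.67935e+02 2.87540e+02] 0.11 60
[[262.88 253.14]
 [340.13 241.4 ]
 [350.92 309.07]
 [272.95 321.64]]
[[0.5287 0.3923]
 [0.5529 0.224 ]
 [0.4056 0.2025]
 [0.3805 0.3712]]
sizes [np.float64(0.1701), np.float64(0.1488), np.float64(0.1706), np.float64(0.1497)]
yaw 0.14327755458818142 0.14544177936477976
origin [0.48471483 0.30006994]
holes in stage [[-0.0191  0.0663]
 [-0.0211 -0.0493]]
scene px [[302.1, 274.7], [344.0, 251.5], [295.0, 232.0], [252.8, 251.7]]
tri [0.4565 0.3628 0.0357]
tri [0.4713 0.2479 0.0357]
```

```bash
cat >> h.py <<'E'
from scipy.spatial.transform import Rotation as Ro
def st():
    d=np.load("stage.npz");O,y=d["O"],float(d["yaw"]);return O,y,np.array([[np.cos(y),-np.sin(y)],[np.sin(y),np.cos(y)]])
def plan(sx,sy,z,flip=1):
    """shift in current tool axes (cm) and rotvec to bring TCP to stage (sx,sy), height z, tool x down, tool y=flip*stage y"""
    O,y,R=st();s=env.sense();T=Ro.from_quat(s["eef_rot"]);M=T.as_matrix()
    tgt=np.r_[O+R@[sx,sy],z]
    ty=np.r_[R[:,1]*flip,0];tx=np.array([0,0,-1.]);G=np.c_[tx,ty,np.cross(tx,ty)]
    print("t",round(s["t"],2),"tcp stage",(R.T@(s["tcp_pos"][:2]-O)*1e3).round(1),"z",s["tcp_pos"][2].round(4),"F",s["contact_force"].round(2),"w",round(s["grip_width"],4))
    print("rotvec tool",(T.inv()*Ro.from_matrix(G)).as_rotvec().round(3)," offs before turn cm",(M.T@(tgt-s["tcp_pos"])*100).round(2)," offs after turn cm",(G.T@(tgt-s["tcp_pos"])*100).round(2))
    return M
E
python3 - <<'E'
from h import *
for f in(1,-1):print(plan(-.02,.115,.10,f).round(3))
print(ray("top",[(165,210),(280,205)],.1).round(3))
E
```

```text
t 0.1 tcp stage [-165.6  344.9] z 0.2218 F [ 0.52  0.46 -0.74] w 0.0876
rotvec tool [-0.558 -0.     0.002]  offs before turn cm [ 12.2  -11.77  24.52]  offs after turn cm [ 12.18 -22.99  14.56]
[[-0.001  0.402  0.916]
 [-0.002  0.916 -0.402]
 [-1.    -0.002  0.   ]]
t 0.1 tcp stage [-165.6  344.9] z 0.2218 F [ 0.52  0.46 -0.74] w 0.0876
rotvec tool [2.583e+00 2.000e-03 0.000e+00]  offs before turn cm [ 12.2  -11.77  24.52]  offs after turn cm [ 12.18  22.99 -14.56]
[[-0.001  0.402  0.916]
 [-0.002  0.916 -0.402]
 [-1.    -0.002  0.   ]]
[[0.613 0.584 0.1  ]
 [0.621 0.351 0.1  ]]
```

Emit:
apply_moves:
  gripper: [0,0,0,0,0,0,0,0,0,0]
  offset:
    - [0,0,0]
    - [0,0,0]
    - [0,-2,1]
    - [0,-2,1]
    - [0,-2,1]
    - [0,-3,2]
    - [0,-3,2]
    - [0,-3,2]
    - [0,-3,2]
    - [0,-2,1.5]
  rotation:
    - [-0.11,0,0]
    - [-0.11,0,0]
    - [-0.11,0,0]
    - [-0.11,0,0]
    - [-0.118,0,0]
    - [0,0,0]
    - [0,0,0]
    - [0,0,0]
    - [0,0,0]
    - [0,0,0]
  force: 20

```text
t: 1.1
tcp_pos: [0.4121, 0.4283, 0.2223]
eef_rot: [-0.051, 0.705, 0.05, 0.705]
contact_force: [0.5, 0.8, 0.6]
grip_width: 0.0111
```

```bash
python3 - <<'E'
from h import *
plan(-.02,.115,.10)
E
```

```text
t 1.1 tcp stage [-53.4 137.3] z 0.2223 F [0.5  0.8  0.63] w 0.0111
rotvec tool [-0.003 -0.     0.001]  offs before turn cm [12.24 -2.21  3.35]  offs after turn cm [12.23 -2.23  3.34]
```

Emit:
apply_moves:
  gripper: [0,0,0]
  offset:
    - [0,0,0]
    - [0,0,0]
    - [0,0,0]
  rotation:
    - [0,0,0]
    - [0,0,0]
    - [0,0,0]

```text
t: 1.4
tcp_pos: [0.4089, 0.4324, 0.2225]
eef_rot: [-0.052, 0.706, 0.052, 0.705]
contact_force: [-0.1, 0.5, 0.5]
grip_width: 0.0008
```

```bash
python3 - <<'E'
from h import *
plan(-.02,.115,.026)
E
```

```text
t 1.4 tcp stage [-56.  141.8] z 0.2225 F [-0.05  0.47  0.54] w 0.0008
rotvec tool [ 0.002 -0.001 -0.   ]  offs before turn cm [19.64 -2.7   3.61]  offs after turn cm [19.65 -2.68  3.6 ]
```

Emit:
apply_moves:
  gripper: [0,0,0,0,0,0,0,0,0,0]
  offset:
    - [0,-1.3,1.8]
    - [0,-1.4,1.8]
    - [3,0,0]
    - [3,0,0]
    - [3,0,0]
    - [3,0,0]
    - [3,0,0]
    - [2.6,0,0]
    - [2,0,0]
    - [0,0,0]
  rotation:
    - [0,0,0]
    - [0,0,0]
    - [0,0,0]
    - [0,0,0]
    - [0,0,0]
    - [0,0,0]
    - [0,0,0]
    - [0,0,0]
    - [0,0,0]
    - [0,0,0]

```text
t: 2.4
tcp_pos: [0.4468, 0.4095, 0.0237]
eef_rot: [-0.053, 0.707, 0.051, 0.704]
contact_force: [-1.1, -0.4, -0.2]
grip_width: 0.0005
```

```bash
python3 - <<'E'
from h import *
plan(-.02,.097,.026)
for n,b in(("scene",(200,170,360,290)),("top",(240,225,370,325))):
    im=env.snapshot(n);x,y,X,Y=b
    cv2.imwrite(f"pics/{n}1.png",cv2.resize(im[y:Y,x:X],None,fx=5,fy=5,interpolation=cv2.INTER_CUBIC))
E
```

```text
t 2.4 tcp stage [-21.8 113.7] z 0.0237 F [-1.08 -0.43 -0.16] w 0.0005
rotvec tool [ 0.002 -0.005  0.003]  offs before turn cm [-0.22 -1.67  0.17]  offs after turn cm [-0.23 -1.67  0.18]
```

View pics/scene1.png

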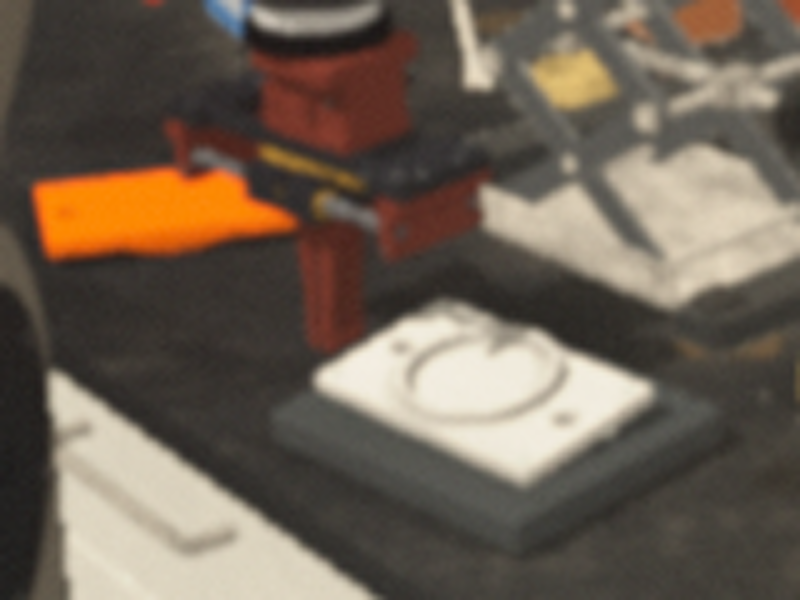

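View pics/top1.png

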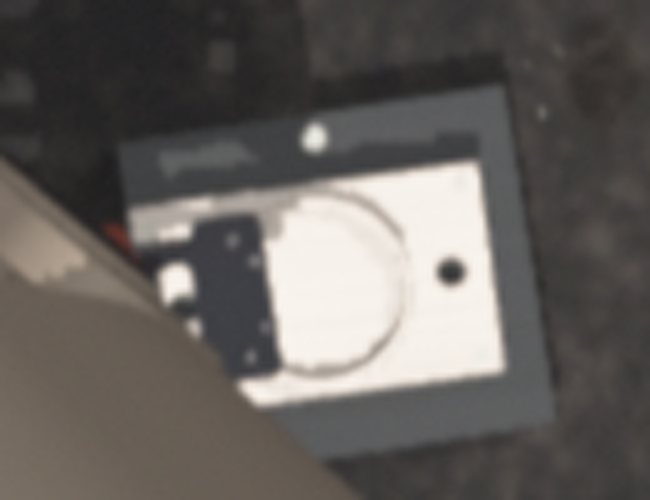

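Emit:
apply_moves:
  gripper: [0,0,0,0,0,0,0,0,0]
  offset:
    - [-0.2,-0.6,0.1]
    - [0,-0.6,0.1]
    - [0,-0.2,0]
    - [0,-0.2,0]
    - [0,-0.2,0]
    - [0,-0.2,0]
    - [0,-0.2,0]
    - [0,0,0]
    - [0,0,0]
  rotation:
    - [0,0,0]
    - [0,0,0]
    - [0,0,0]
    - [0,0,0]
    - [0,0,0]
    - [0,0,0]
    - [0,0,0]
    - [0,0,0]
    - [0,0,0]

```text
t: 3.4
tcp_pos: [0.4549, 0.388, 0.0286]
eef_rot: [-0.051, 0.705, 0.051, 0.705]
contact_force: [0.0, -0.3, -0.0]
grip_width: 0.0007
```

```bash
cat > meas.py <<'E'
from h import *
import sys
tag=sys.argv[1]
plan(-.02,.0885,.026)
im=env.snapshot("top");cv2.imwrite(f"pics/top_{tag}.png",im)
x0,y0,S=240,225,8
a=cv2.resize(im[y0:330,x0:370],None,fx=S,fy=S,interpolation=cv2.INTER_CUBIC)
g=cv2.cvtColor(a,cv2.COLOR_BGR2GRAY);O,y,R=st()
cv2.imwrite(f"pics/topc_{tag}.png",cv2.resize(a,None,fx=.7,fy=.7))
d=(g<120).astype(np.uint8)
n,l,stt,ce=cv2.connectedComponentsWithStats(d)
for i in range(1,n):
    w,h,A=stt[i,2:]
    if 500<A<2200 and .7<w/h<1.4:
        p=(ce[i]+.5)/S-.5+[x0,y0]
        print("hole",p.round(2),A,"stage mm @.036,.030",[((ray("top",p,z)[0,:2]-O)@R*1e3).round(1).tolist() for z in(.036,.030)])
E
python3 meas.py a
```

```text
t 3.4 tcp stage [-16.8  91.3] z 0.0286 F [ 0.01 -0.32 -0.  ] w 0.0007
rotvec tool [-0. -0.  0.]  offs before turn cm [ 0.26 -0.28 -0.32]  offs after turn cm [ 0.26 -0.28 -0.32]
hole [330.44 278.97] 1008 stage mm @.036,.030 [[-21.4, -50.8], [-21.3, -51.1]]
hole [241.04 328.19] 580 stage mm @.036,.030 [[-95.5, 153.3], [-95.8, 154.1]]
```

Emit:
apply_moves:
  gripper: [0,0,0,0,0,0]
  offset:
    - [0,-0.2,0]
    - [0,-0.2,0]
    - [0,-0.2,0]
    - [0,-0.1,0]
    - [0,0,0]
    - [0,0,0]
  rotation:
    - [0,0,0]
    - [0,0,0]
    - [0,0,0]
    - [0,0,0]
    - [0,0,0]
    - [0,0,0]

```text
t: 4.05
tcp_pos: [0.456, 0.3808, 0.0286]
eef_rot: [-0.051, 0.705, 0.051, 0.705]
contact_force: [0.5, -0.3, -0.8]
grip_width: 0.0001
```

```bash
python3 meas.py b
```

```text
t 4.05 tcp stage [-16.8  84.1] z 0.0286 F [ 0.51 -0.32 -0.76] w 0.0001
rotvec tool [-0. -0.  0.]  offs before turn cm [ 0.26  0.44 -0.32]  offs after turn cm [ 0.26  0.44 -0.32]
hole [333.69 278.49] 990 stage mm @.036,.030 [[-21.4, -57.9], [-21.3, -58.2]]
```

View pics/topc_b.png

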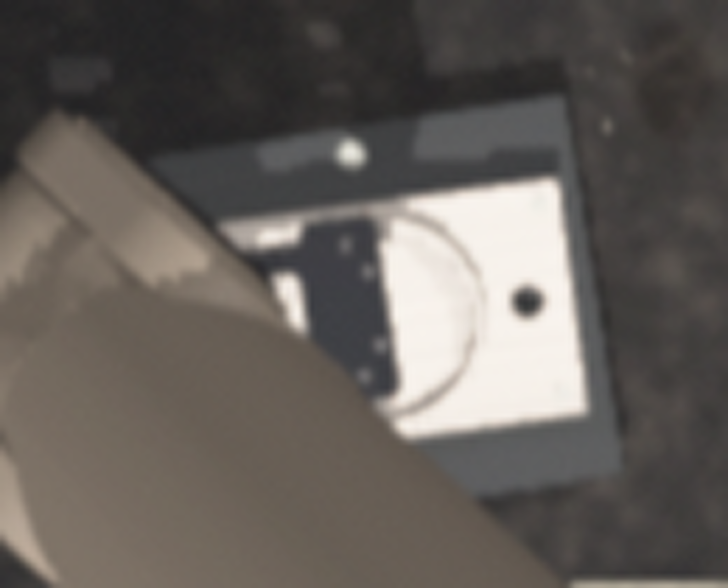

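Emit:
apply_moves:
  gripper: [0,0,0,0.8,0.8,0.8,0.8,0.8,0.8]
  offset:
    - [0,1,0]
    - [0,1,0]
    - [-3,0,0]
    - [-3,0,-2]
    - [-1,-2,-3]
    - [0,-3,-2.5]
    - [0,-3,0]
    - [0,-2.2,0]
    - [0,0,0]
  rotation:
    - [0,0,0]
    - [0,0,0]
    - [0,0,0]
    - [0,0,0]
    - [0,0,0]
    - [0,0,0]
    - [0,0,0]
    - [0,0,0]
    - [0,0,0]

```text
t: 5.0
tcp_pos: [0.3938, 0.287, 0.0988]
eef_rot: [-0.05, 0.705, 0.049, 0.705]
contact_force: [0.2, 0.9, 0.0]
grip_width: 0.0453
```

```bash
python3 meas.py c;python3 - <<'E'
from h import *
plan(-.09,0,.026)
E
```

```text
t 5.0 tcp stage [-91.9   0.1] z 0.0988 F [0.18 0.94 0.01] w 0.0453
rotvec tool [-0.003 -0.     0.001]  offs before turn cm [7.27 8.87 7.16]  offs after turn cm [7.28 8.84 7.19]
hole [333.46 278.46] 1103 stage mm @.036,.030 [[-21.3, -57.4], [-21.2, -57.7]]
hole [280.15 285.77] 989 stage mm @.036,.030 [[-19.2, 57.9], [-19.1, 58.1]]
t 5.05 tcp stage [-91.6   2.3] z 0.099 F [-0.97  0.69 -0.04] w 0.0489
rotvec tool [-0.002  0.    -0.   ]  offs before turn cm [ 7.3  -0.23  0.15]  offs after turn cm [ 7.3  -0.23  0.16]
```

View pics/topc_c.png

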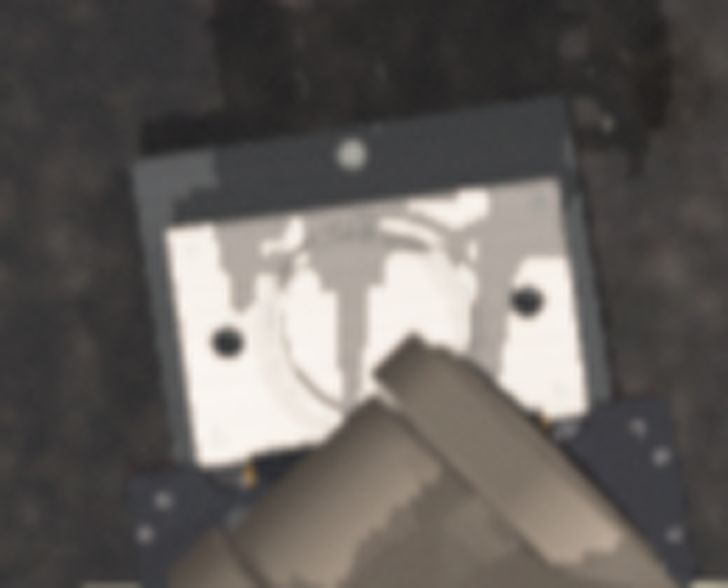

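Emit:
apply_moves:
  gripper: [0.8,0.8,0.8,0.8,0.8,0.8]
  offset:
    - [2,-0.1,0]
    - [2,0,0]
    - [2,0,0]
    - [1.2,0,0]
    - [0,0,0]
    - [0,0,0]
  rotation:
    - [0,0,0]
    - [0,0,0]
    - [0,0,0]
    - [0,0,0]
    - [0,0,0]
    - [0,0,0]

```text
t: 5.65
tcp_pos: [0.3937, 0.2892, 0.0268]
eef_rot: [-0.051, 0.705, 0.051, 0.705]
contact_force: [-0.3, -0.3, 0.8]
grip_width: 0.0704
```

```bash
python3 - <<'E'
from h import *
plan(-.065,0,.026)
E
```

```text
t 5.65 tcp stage [-91.6   2.3] z 0.0268 F [-0.28 -0.35  0.78] w 0.0704
rotvec tool [ 0.001  0.    -0.   ]  offs before turn cm [ 0.09 -0.24  2.66]  offs after turn cm [ 0.08 -0.23  2.66]
```

Emit:
apply_moves:
  gripper: [0.8,0.8,0.8,0.8,0.8,0.8,0.8,0.8,0.8]
  offset:
    - [0.1,-0.2,0.4]
    - [0,0,0.4]
    - [0,0,0.4]
    - [0,0,0.3]
    - [0,0,0.3]
    - [0,0,0.3]
    - [0,0,0.3]
    - [0,0,0]
    - [0,0,0]
  rotation:
    - [0,0,0]
    - [0,0,0]
    - [0,0,0]
    - [0,0,0]
    - [0,0,0]
    - [0,0,0]
    - [0,0,0]
    - [0,0,0]
    - [0,0,0]

```text
t: 6.55
tcp_pos: [0.4182, 0.2898, 0.0257]
eef_rot: [-0.051, 0.705, 0.051, 0.706]
contact_force: [-0.4, 0.5, 0.3]
grip_width: 0.0704
```

```bash
python3 meas.py d
```

```text
t 6.55 tcp stage [-67.3  -0.6] z 0.0257 F [-0.37  0.54  0.34] w 0.0704
rotvec tool [-0.     0.001 -0.   ]  offs before turn cm [-0.03  8.91  4.73]  offs after turn cm [-0.03  8.91  4.73]
hole [332.84 273.84] 1766 stage mm @.036,.030 [[-11.3, -57.6], [-11.1, -57.9]]
hole [279.35 282.05] 1660 stage mm @.036,.030 [[-11.1, 58.3], [-11.0, 58.6]]
```

View pics/topc_d.png

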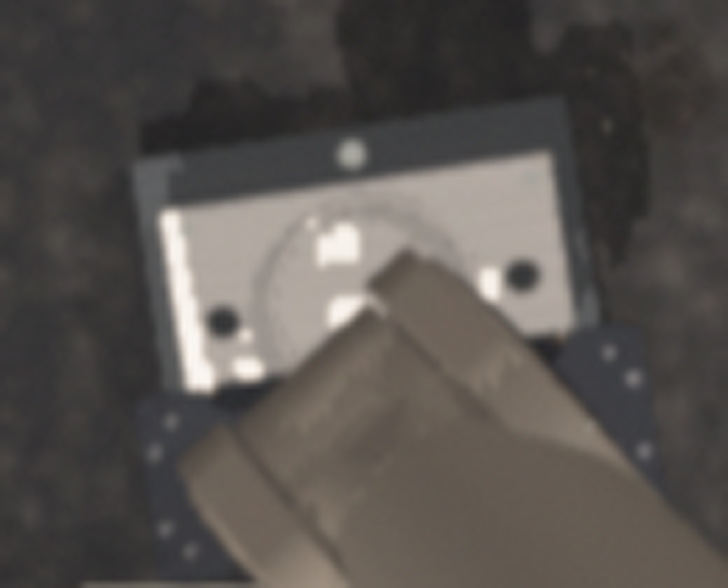

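Emit:
apply_moves:
  gripper: [0.8,0.8,0.8,0.8,0.8,0.8,0.8]
  offset:
    - [0,0,0.2]
    - [0,0,0.2]
    - [0,0,0.2]
    - [0,0,0.2]
    - [0,0,0.1]
    - [0,0,0]
    - [0,0,0]
  rotation:
    - [0,0,0]
    - [0,0,0]
    - [0,0,0]
    - [0,0,0]
    - [0,0,0]
    - [0,0,0]
    - [0,0,0]

```text
t: 7.3
tcp_pos: [0.4267, 0.291, 0.0256]
eef_rot: [-0.051, 0.705, 0.051, 0.705]
contact_force: [-0.0, -1.3, -0.6]
grip_width: 0.0702
```

```bash
python3 meas.py e; python3 - <<'E'
from h import *
im=env.snapshot("scene");cv2.imwrite("pics/scene_e.png",cv2.resize(im[210:290,240:360],None,fx=6,fy=6,interpolation=cv2.INTER_CUBIC))
E
```

```text
t 7.3 tcp stage [-58.7  -0.6] z 0.0256 F [-0.01 -1.33 -0.6 ] w 0.0702
rotvec tool [-0.  0. -0.]  offs before turn cm [-0.03  8.91  3.86]  offs after turn cm [-0.04  8.91  3.87]
hole [331.84 270.56] 885 stage mm @.036,.030 [[-4.0, -56.6], [-3.8, -56.9]]
hole [278.37 278.81] 829 stage mm @.036,.030 [[-3.9, 59.4], [-3.7, 59.7]]
```

View pics/scene_e.png

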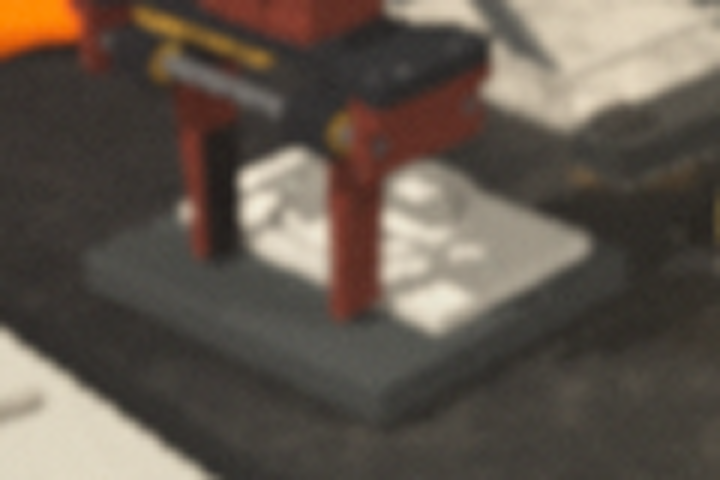

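View pics/topc_e.png

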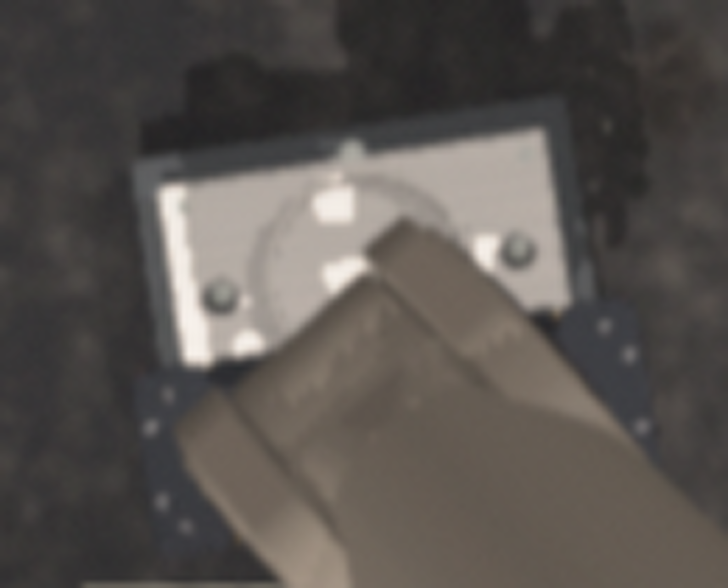

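Emit:
apply_moves:
  gripper: [0.8,0.8,0.8,0.8]
  offset:
    - [0,0,0.1]
    - [0,0,0.1]
    - [0,0,0]
    - [0,0,0]
  rotation:
    - [0,0,0]
    - [0,0,0]
    - [0,0,0]
    - [0,0,0]

```text
t: 7.8
tcp_pos: [0.4284, 0.2912, 0.0256]
eef_rot: [-0.051, 0.705, 0.051, 0.705]
contact_force: [-0.8, 0.0, 1.2]
grip_width: 0.0706
```

```bash
python3 meas.py f; python3 - <<'E'
from h import *
im=env.snapshot("scene");cv2.imwrite("pics/scene_f.png",cv2.resize(im[210:290,240:360],None,fx=6,fy=6,interpolation=cv2.INTER_CUBIC))
E
```

```text
t 7.8 tcp stage [-57.   -0.7] z 0.0256 F [-0.78  0.04  1.21] w 0.0706
rotvec tool [-0. -0.  0.]  offs before turn cm [-0.04  8.92  3.7 ]  offs after turn cm [-0.04  8.92  3.7 ]
hole [331.32 269.74] 816 stage mm @.036,.030 [[-2.1, -55.8], [-1.9, -56.1]]
hole [277.86 278.22] 612 stage mm @.036,.030 [[-2.5, 60.3], [-2.3, 60.6]]
```

View pics/topc_f.png

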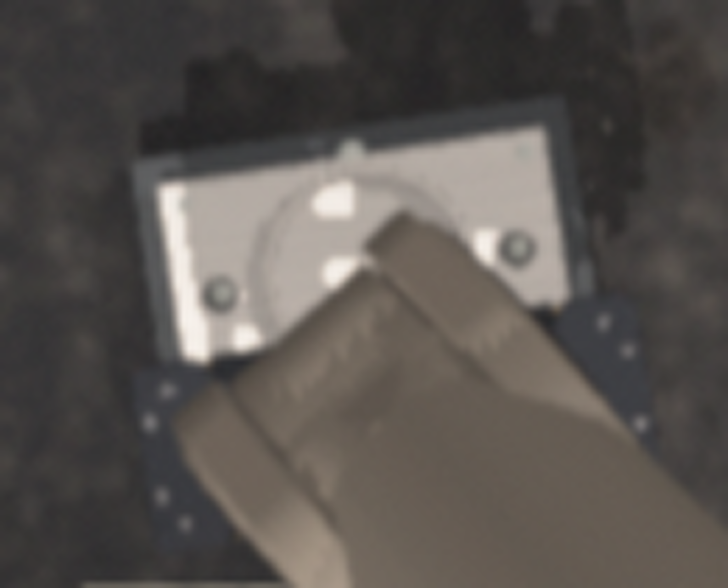

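View pics/scene_f.png

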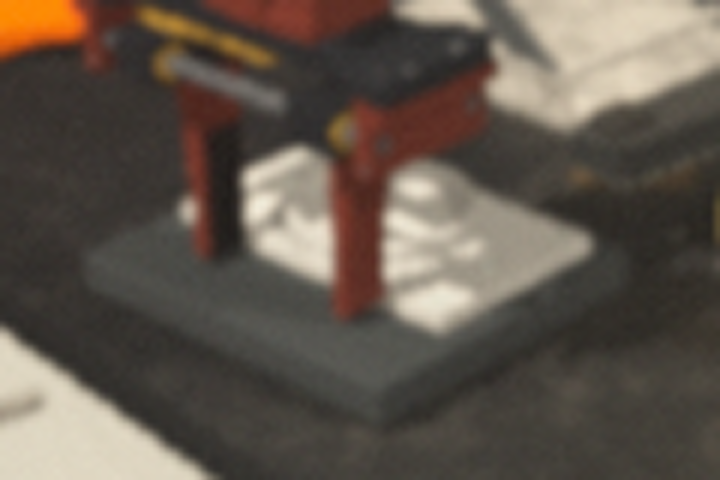

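Emit:
apply_moves:
  gripper: [0.8,0.8,0.8,0.8,0.8,0.8,0.8,0.8]
  offset:
    - [0,0,-0.5]
    - [0,0,-1]
    - [-1,0,-2]
    - [-3,1,-1]
    - [-4,4,0]
    - [-2,4.5,0]
    - [0,4.5,0]
    - [0,4.5,0]
  rotation:
    - [0,0,0]
    - [0,0,0]
    - [0,0,0]
    - [0,0,0]
    - [0,0,0]
    - [0,0,0]
    - [0,0,0]
    - [0,0,0]

```text
t: 8.7
tcp_pos: [0.3575, 0.4652, 0.1223]
eef_rot: [-0.05, 0.705, 0.052, 0.706]
contact_force: [0.3, -0.0, -0.5]
grip_width: 0.0705
```

```bash
python3 meas.py g; python3 - <<'E'
from h import *
im=env.snapshot("scene");cv2.imwrite("pics/sceneg_full.png",im);cv2.imwrite("pics/scene_g.png",cv2.resize(im[210:290,240:360],None,fx=6,fy=6,interpolation=cv2.INTER_CUBIC))
E
```

```text
t 8.7 tcp stage [-102.1  181.7] z 0.1223 F [ 0.34 -0.02 -0.55] w 0.0705
rotvec tool [-0.     0.002 -0.002]  offs before turn cm [ 9.63 -9.34  8.2 ]  offs after turn cm [ 9.63 -9.32  8.21]
```

View pics/topc_g.png

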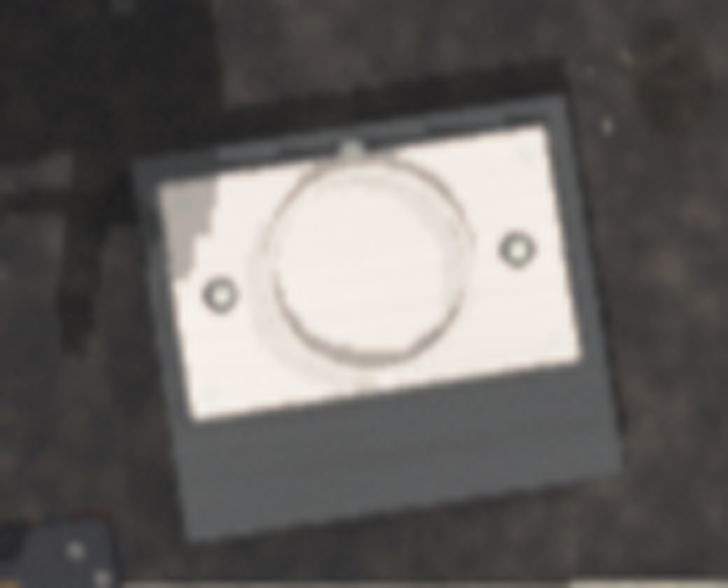

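View pics/scene_g.png

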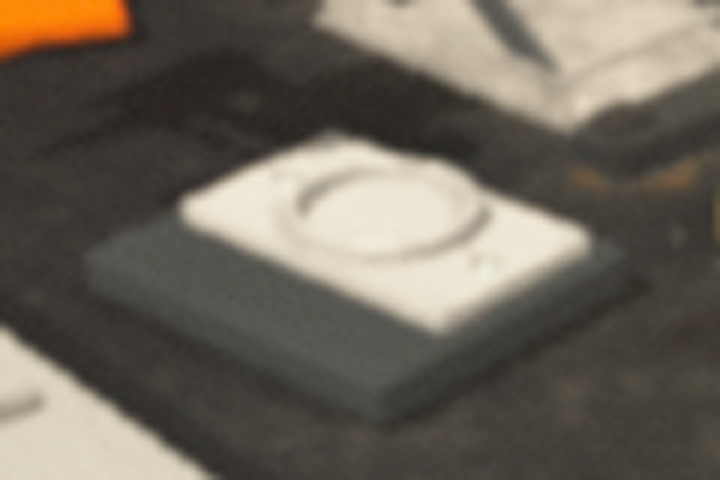

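Both pins stand centred in their holes, at crop pixels (220,294) and (517,250), and the shadow gap at the far edge has closed. I'll check level and height from plate corners seen in both views.

```bash
python3 - <<'E'
from h import *
O,y,R=st()
G={}
t=np.array([[158,183],[545,127],[580,357],[196,420]])/5.6+[240,225]-.4   # FL FR NR NL
s=np.array([[333,135],[590,240],[440,330],[182,210]])/6+[240,210]-.4
def cor(fn,f,h):
    g=cv2.cvtColor(cv2.imread(fn),cv2.COLOR_BGR2GRAY).astype(float)
    L=[edge(g,f[i],f[(i+1)%4],half=h,lo=.12,hi=.88)[0] for i in range(4)]
    return np.array([isect(L[i-1],L[i]) for i in range(4)])
ct=cor("pics/top_g.png",t,2);cs=cor("pics/sceneg_full.png",s,2)
print(ct.round(1).tolist(),cs.round(1).tolist())
for z in (.030,):
    W=(ray("top",ct,z)[:,:2]-O)@R;print("corners top @z",(W*1e3).round(1).tolist(),"centre",(W.mean(0)*1e3).round(1))
print("tri",[[*((X[:2]-O)@R*1e3).round(1),(X[2]*1e3).round(1)] for X in(tri(a,b) for a,b in zip(cs,ct))])
n=env.snapshot("top");a=cv2.imread("pics/top0.png")
o=np.hstack([a[180:320,300:500],n[180:320,300:500]]);cv2.imwrite("pics/others.png",cv2.resize(o,None,fx=2,fy=2))
print("diff dish/vial/tape",[cv2.absdiff(a[y0:y1,x0:x1],n[y0:y1,x0:x1]).mean().round(2) for x0,y0,x1,y1 in((410,270,455,320),(455,265,490,295),(325,180,362,220))])
E
```

```text
[[267.6000061035156, 257.5], [336.5, 247.0], [343.20001220703125, 288.79998779296875], [273.79998779296875, 299.6000061035156]] [[295.70001220703125, 231.10000610351562], [339.6000061035156, 249.1999969482422], [312.20001220703125, 264.8999938964844], [266.79998779296875, 244.5]]
corners top @z [[45.3, 75.6], [45.1, -74.9], [-46.4, -75.0], [-46.3, 76.1]] centre [-0.6  0.4]
tri [[np.float64(46.2), np.float64(74.5), np.float64(32.2)], [np.float64(46.8), np.float64(-76.7), np.float64(29.2)], [np.float64(-46.8), np.float64(-75.1), np.float64(24.0)], [np.float64(-48.4), np.float64(78.1), np.float64(27.6)]]
diff dish/vial/tape [np.float64(2.87), np.float64(1.0), np.float64(19.53)]
```

View pics/others.png

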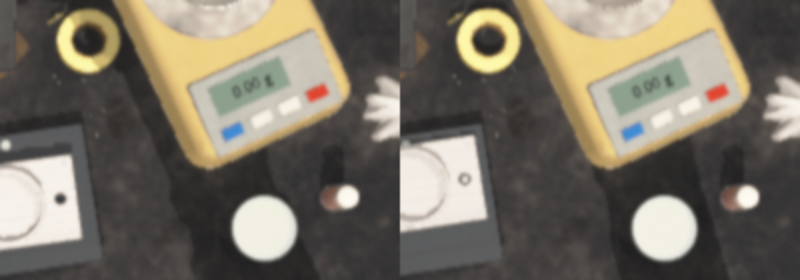

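```bash
python3 - <<'E'
from h import *
O,y,R=st()
def cor(fn,f,h):
    g=cv2.cvtColor(cv2.imread(fn),cv2.COLOR_BGR2GRAY).astype(float)
    L=[edge(g,f[i],f[(i+1)%4],half=h,lo=.12,hi=.88)[0] for i in range(4)]
    return np.array([isect(L[i-1],L[i]) for i in range(4)])
t=np.array([[95,188],[515,133],[547,385],[130,442]])/6+[250,235]-.4
s=np.array([[258,85],[518,195],[360,312],[105,182]])/6+[245,215]-.4
ct=cor("pics/top0.png",t,2);cs=cor("pics/scene0.png",s,2)
print("before",[[*((X[:2]-O)@R*1e3).round(1),(X[2]*1e3).round(1)] for X in(tri(a,b) for a,b in zip(cs,ct))])
a=cv2.imread("pics/top_g.png");x0,y0=240,225
for nm,c in(("L",(220,294)),("R",(517,250))):
    u,v=int(c[0]/5.6+x0),int(c[1]/5.6+y0);k=cv2.resize(a[v-8:v+9,u-8:u+9],None,fx=16,fy=16,interpolation=cv2.INTER_CUBIC);cv2.imwrite(f"pics/h{nm}.png",k)
cv2.imwrite("pics/hLR.png",np.hstack([cv2.imread("pics/hL.png"),cv2.imread("pics/hR.png")]))
E
```

```text
before [[np.float64(27.5), np.float64(82.9), np.float64(43.3)], [np.float64(26.6), np.float64(-70.2), np.float64(39.5)], [np.float64(-67.1), np.float64(-66.4), np.float64(24.6)], [np.float64(-65.3), np.float64(86.2), np.float64(28.8)]]
```

View pics/hLR.png

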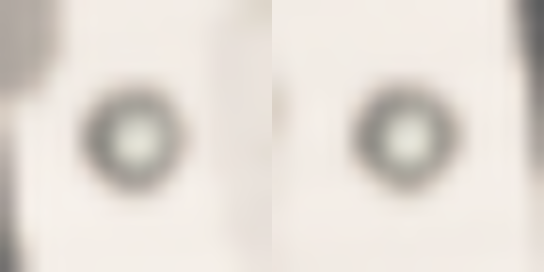

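```bash
python3 -c "
from cell import env
print(env.sense()['t'],env.job_done())"
```

```text
the job is handed in; nothing more can be done
8.85 None
```

I nudged the carrier into place and handed the job in at about 8.9 s; no verdict was reported. With the gripper shut, I pushed its +y side over by 8.5 mm. Two open fingertips on the near edge then squared it and pushed it about 19 mm in +x onto the pins. It was never gripped, and the arm ended clear of everything.

**Last checks**
- **Fit:** both pins show centred in their holes, and the plate centre is about (-0.6, +0.4) mm from the seat.
- **Level:** between the first and last pictures the far corners dropped 10 to 11 mm. The near corners changed by only about 1 mm, so the 0.1 rad slope is gone.
- **Other objects:** the dish, vial and tape roll look unmoved beside the first picture.

**Checks that disagreed**
- **Corner heights:** the final two-view heights scatter from 24 to 32 mm, against 30 mm expected. The near corners read low, probably because that view picks up the plate's lower edge. I judged level from the change in height rather than these values.
- **Tape roll:** the picture difference there was high (19.5). I put that down to the shadow moving, since its outline sits in the same place.

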